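# Set the photometer's click knob by touch and stand its dip probe in the jar

## Task

Get the bench photometer ready for the next sample: take the dip probe off its sloped rest and stand it, tip down, in the open amber jar. Also wind the photometer's unmarked knob clockwise (seen from above) until you feel its stop, then turn it back anticlockwise exactly four clicks (the click it rests in at the stop does not count), and let go. Leave the jars and vials standing and the reagent bottle where it is.

Things in the scene. Friction and masses are not known exactly. Their poses are not given: they have to be found in the camera images.
- meter: bench photometer, a white case 190 (its x) x 150 (its y) x 60 mm high, heavy, does not move. Origin: centre of its underside; z up; its front with the display faces its own -x. On top stand two black parts: the knob (slim, nearer the front) and the measuring head (wider, nearer the back)
- knob_axis (a point): the knob: round, fluted, plain black, no marks, 42 mm diameter, axis vertical, from 2 to 34 mm above the case top. This point is fixed on its axis 24 mm above the case top, 40 mm from the case centre towards the front; it does not turn with the knob. Its clockwise end stop (seen from above) is hard, 4 degrees beyond the last click: released there, the knob sits in that click, called click zero
- knob_top (a point): centre of the knob's top face (fixed point, does not turn). The knob has 12 clicks a turn, one each 30 degrees, each a sprung detent: it resists most (about 0.1 N m) on leaving a click, less towards half-way, then helps on into the next click; released, it stays in its click or drops into the nearest. The stop holds far more: there are no more clicks and fingers slip on the knob
- knob_foot (a point): where the knob's axis meets the case top. The knob starts 2 to 5 clicks anticlockwise of click zero, unknown which; it can go 8 clicks anticlockwise of click zero
- head_top (a point): centre of the top of the measuring head, a black collar 54 mm diameter on the back half of the case, 95 mm behind the knob's axis. The knob's fine screw moves it straight up, 0.2 mm for each click anticlockwise; at click zero this point lies 96 mm above the case's underside. Too fine to see: count clicks by feel. Do not handle it
- probe: dip probe, a straight black rod 185 mm long, 60 g, 14 mm diameter with a steel sleeve at its tip; the last 35 mm at the other end is a thicker head of 20 mm diameter. Origin: centre of its tip end; its z axis runs along the rod from tip to head. At the start it lies on the rest, 50 degrees above level, tip low, head high and pointing away from the robot
- probe_grip (a point): point on the probe's axis 110 mm from the tip, where it can be gripped from above: nothing of the rest within 25 mm along the rod there
- rest: fixed white sloped rest for the probe, base plate 150 x 60 x 6 mm, two open-topped saddles 26 mm wide at 15 to 35 and 138 to 148 mm from the probe's tip (walls up to 1 mm above the rod's axis), a post under each, and a toe plate at the tip. Origin: centre of the underside; its x is the horizontal direction in which the probe's head points
- jar: open amber glass jar, loose, 300 g, 62 mm diameter, 85 mm high, walls 4 mm, floor 6 mm thick, mouth 52 mm wide. Origin: centre of its underside, z up. The open jar and the capped jar may swap places
- jar_rim (a point): centre of the open jar's mouth, 85 mm above its underside
- capped_jar: bystander: jar of the same glass and size, closed by a black cap
- vial_a: bystander: clear vial with a red cap, 27 mm diameter, 74 mm high; origin at its underside
- vial_b: bystander: the same kind of vial
- tiny_vial: bystander: clear vial 18 mm diameter, 34 mm high
- reagent: bystander: amber reagent bottle 60 mm diameter, 130 mm high
Things that resemble listed ones, but are neither listed nor needed, are in the scene too. Several things have the shape of the probe; the one meant has the colours described above. Leave any purple look-alike of the jar alone.

How it is judged:
By the outcome, as a careful person would: the job done as asked, in the order asked, and still so for the second after the job is handed in, with the robot touching nothing.
It also fails if it takes over 72 s, if anything falls off the work surface, if the arm or the gripper's body presses on something with over 40 N, if the wrist force passes 120 N, or if a joint passes its speed limit or range.

## Robot

A 7-joint arm with a two-finger parallel gripper is mounted at the origin on the work surface. World frame = base frame: x ahead of the robot, y to its left, z up, the work surface at z = 0. Lengths are in m, angles in rad, forces in N, time in s.
With the tool pointing down it reaches from about 0.4 to 0.875 m from the base axis. Payload 19.3 kg.
Tool frame: the origin (TCP) lies at the very end of the fingers, on their centre line; the grasp point (between the pads) lies 19 mm behind it; z points along the fingers, y is the line along which they close (so a half turn about z gives the same grasp; the last joint's range is limited). The gripper opens to 85 mm and grips with 20 to 120 N. Pads are 22 mm wide; open, the fingers measure 114 mm over their backs; the gripper's body (76 mm by 85 mm) begins 54 mm behind the grasp point. The pads swing forward as they close: fully open they stand 13 mm farther back than shut.
Start: joints at [1.154, 0.521, -0.036, 1.599, 0.021, 1.021, -0.113], TCP at [0.212, -0.588, 0.231] pointing down, gripper open.
Joint ranges: [-2.91, 2.91], [-0.3, 2.13], [-1.5, 1.42], [0.17, 2.43], [-1.26, 4.41], [0.16, 1.93], [-2.52, 2.52]. Speed limits (rad/s): [1.89, 1.89, 2.39, 2.39, 3.01, 3.01, 3.01].

## Interface

Orientations are given as [roll, pitch, yaw] about the fixed x, y, z axes, in that order (R = Rz(yaw) Ry(pitch) Rx(roll)).
In Python, from workcell import bot gives the robot as it stands.
- The arm moves only by the tool jog_arm, never from a script. Its argument "motion" is a list of rows, each a list of 5 numbers: the shift along the tool's x, y, z scaled (see below), then the turn about the tool's z scaled (see below), then the opening, from 0 (shut) to 1 (fully open). A call has 1 to 12 rows; each row shifts and turns the commanded pose from where the row before left it, along the tool's axes as they then stand; what a row does not reach is not made up. The controller multiplies each number of a shift by 30 mm and each number of a turn by 0.08 rad. A row lasts 1/10 s, in which the tool goes at most 50 mm and 8.59 degrees, less where a joint would pass 70% of its speed; a pose out of reach is approached as far as the arm can. A call with a number of a shift or a turn outside -1 to 1 is refused whole. A call with a gripper value outside its range is refused whole. The fingers move at their own pace and stop on an object; "newtons" is the grip in N (left out, the last holds). Time passes only in rows, so rows that do not move let the fingers close. It gives the time, the measured TCP pose, the force, the opening and the grip force at its end, in the units of the state.
- bot.observe(): the state, without advancing time (a new reading comes with each control period).
- bot.grab_frame(name): name is "scene" or "top" or "wrist"; returns a dict with "pixels" (420x560x3 uint8, red, green, blue), "fovy" (degrees; the focal length in pixels is half the picture's height over the tangent of half this angle, whatever the lens; pixels are square), "cx", "cy" (the principal point, pixels), "rvec" (rotation vector, rad) and "tvec" (3), from world to camera coordinates, as OpenCV has them; the wrist camera has in their place "mount" (4x4, takes a point from camera to tool coordinates, whose origin is the TCP and whose axes are the flange's). Camera axes: x right, y down, z forward; pixel columns grow to the right and rows downward; lengths in m; the calibration is good to about 2 mm. A picture is of the moment at which its call begins: read the wrist's pose just before it. There is no depth.
- bot.job_done(): hands the job in; it is judged then, once.
The state is a dict: "clock": time; "qpos": joint angles; "qd": joint speeds; "joint_efforts": joint torques, N m; "position": TCP position; "tool_rot": TCP orientation; "force": force on the tool from outside, world axes, zero at the start; "moment": the same for the moment, N m; "grip_width": finger opening in m; "finger_force": force on a finger pad.
Only numpy, scipy, OpenCV 4.12 (cv2) and the standard library are available. Lean on these libraries where they do the work, as an engineer would, in place of code of your own. Each camera call takes 0.05 s, during which the arm holds its last target. There are 200 camera calls.

## Working session

There is one attempt and no reset: what is moved stays moved. The work goes in short steps, Python scripts to look and compute and a tool call to move; the robot and the scene stay as the last step left them, time stands still between calls to the robot, and variables do not carry over. Pictures are saved under pics/ and viewed, at most 10 in all, crops included, and the job is handed in when it is done.

Besides the shell and the picture viewer there is one more tool, called after "Emit:" in YAML: its name, and indented under it one key for each argument. jog_arm: Moves the arm, as the interface text tells. Shifts and turns lie within -1 to 1; 1 stands for 30 mm of shift or 0.08 rad of turn. Its arguments: {"type":"object","properties":{"motion":{"type":"array","items":{"type":"array","items":{"type":"number"}}},"newtons":{"type":"number"}},"required":["motion"]}

```bash
ls; mkdir -p pics; cat > h.py <<'E'
import numpy as np, cv2
from workcell import bot
from scipy.spatial.transform import Rotation as R
def cam(f):
    K=np.eye(3); fl=210/np.tan(np.radians(f["fovy"])/2); K[0,0]=K[1,1]=fl; K[0,2]=f["cx"];K[1,2]=f["cy"]
    if "mount" in f:
        s=f["state"]; T=np.eye(4); T[:3,:3]=R.from_euler('xyz',s["tool_rot"]).as_matrix(); T[:3,3]=s["position"]
        M=T@np.array(f["mount"]); Rw=M[:3,:3]; c=M[:3,3]
    else:
        Rc=R.from_rotvec(np.ravel(f["rvec"])).as_matrix(); Rw=Rc.T; c=-Rw@np.ravel(f["tvec"])
    return K,Rw,c
def grab(n):
    s=bot.observe(); f=bot.grab_frame(n); f["state"]=s; np.save(f"pics/{n}.npy",f,allow_pickle=True); return f
def load(n): return np.load(f"pics/{n}.npy",allow_pickle=True).item()
def ray(f,uv):
    K,Rw,c=cam(f); d=Rw@np.linalg.inv(K)@np.array([uv[0],uv[1],1.]); return c,d
def onz(f,uv,z):
    c,d=ray(f,uv); return c+d*(z-c[2])/d[2]
def proj(f,p):
    K,Rw,c=cam(f); q=K@(Rw.T@(np.asarray(p)-c)); return q[:2]/q[2]
def tri(f1,u1,f2,u2):
    A=[];b=[]
    for f,u in((f1,u1),(f2,u2)):
        c,d=ray(f,u); d=d/np.linalg.norm(d); P=np.eye(3)-np.outer(d,d); A.append(P); b.append(P@c)
    return np.linalg.lstsq(np.vstack(A),np.hstack(b),rcond=None)[0]
def save(f,name): cv2.imwrite(f"pics/{name}.png",f["pixels"][:,:,::-1])
E
python3 - <<'E'
from h import *
for n in("scene","top","wrist"):
    f=grab(n); 
    print(n,cam(f)[2],cam(f)[1][:,2])
a,b=load("scene"),load("top")
save(a,"scene0");save(b,"top0")
s=bot.observe();print(s)
E
```

```text
pics
scene [ 0.95913933 -0.48534459  1.05996652] [-0.345314    0.46658242 -0.8142844 ]
top [0.3621638  0.07389307 1.15471506] [ 0.17512486 -0.00506439 -0.98453321]
wrist [ 0.28605709 -0.56021333  0.37327473] [-0.28745104 -0.10288618 -0.95225329]
{'clock': 0.15, 'qpos': array([ 1.15381368,  0.5218695 , -0.0363258 ,  1.59980586,  0.02118642,
        1.02108649, -0.11280961]), 'qd': array([ 0.00100936, -0.00205098, -0.00116463, -0.00199285, -0.00221862,
       -0.00100256, -0.00040067]), 'joint_efforts': array([ 1.15854076e-03, -9.27381492e+01,  1.98017612e+00, -3.70057011e+01,
        1.79576792e-02,  6.33319098e-03,  4.55598951e-06]), 'position': array([ 0.21232671, -0.58760148,  0.23088819]), 'tool_rot': array([-3.14080863e+00,  3.91335960e-05,  3.46750939e-01]), 'force': array([ 0.17254595,  0.13122201, -0.21631642]), 'moment': array([0.03258842, 0.05234173, 0.01994486]), 'finger_force': 0.0, 'grip_width': 0.08526408437374831}
```

```bash
sleep 1; ls pics
```

```text
scene.npy
scene0.png
top.npy
top0.png
wrist.npy
```

View pics/scene0.png

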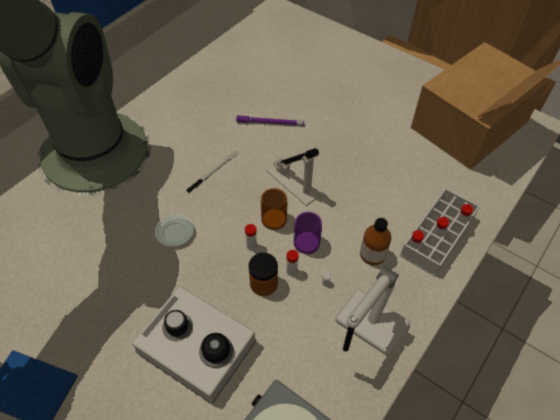

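View pics/top0.png

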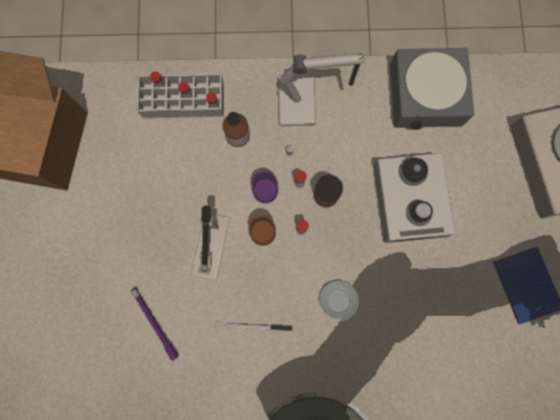

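The scene view shows the black probe on its white rest at (297,157), the open amber jar at (274,209), the capped jar at (263,274), the meter at (195,340), its knob at (177,322) and its head at (216,347). In the top view they are: probe (206,235), open jar (262,231), capped jar (328,190), knob (420,211), head (415,170).

Things that could be taken for the probe, by top pixel:
- Purple rod (153,323).
- Knife or spatula with a black handle (255,326).
- Grey arm with a black tip on a stand (330,63).
- Black rod on the sloped rest (206,235): this is the one that fits the description.

The jar's look-alikes are the purple jar (265,186) and the capped jar (328,190). I'll check the choice in a close crop.

```bash
python3 - <<'E'
from h import *
a,b=load("scene")["pixels"],load("top")["pixels"]
def c(im,x,y,w,h,s): 
    o=cv2.resize(im[y:y+h,x:x+w],None,fx=s,fy=s,interpolation=cv2.INTER_CUBIC); return np.clip(o*1.5,0,255).astype(np.uint8)
A=np.hstack([c(b,185,195,100,75,4),c(a,260,140,100,75,4)])
B=np.hstack([c(b,370,145,100,75,4),c(a,140,290,100,75,4)])
cv2.imwrite("pics/crop1.png",np.vstack([A,B])[:,:,::-1])
E
```

```text
(no output)
```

View pics/crop1.png

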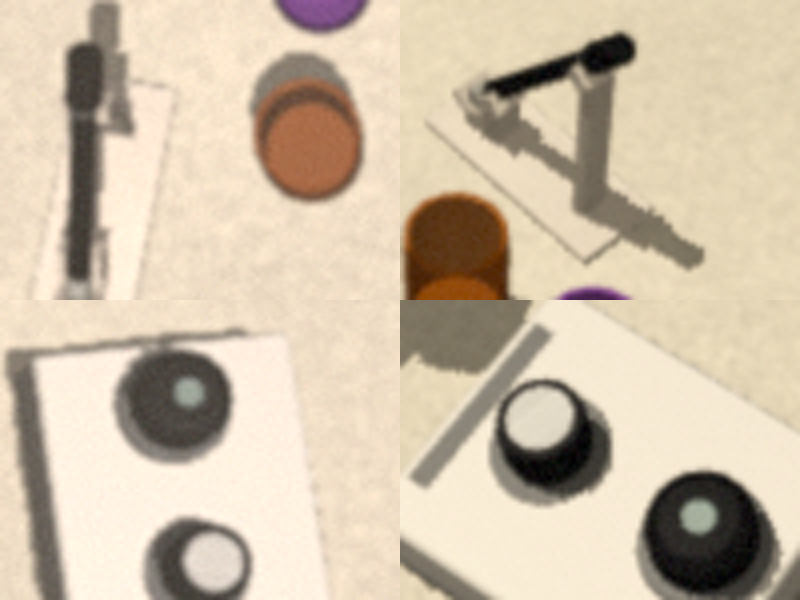

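The crop confirms the black rod with the steel tip on the white rest, plus the open amber jar, the knob with its light top face near the display, and the head. Next I'll measure them.

```bash
python3 - <<'E'
from h import *
a,b=load("scene"),load("top")
k=tri(a,(174.5,319.5),b,(423.2,210.7));hd=tri(a,(214.5,344),b,(417.5,168))
print("knobtop",k,"head",hd, onz(b,(423.2,210.7),.094),onz(a,(174.5,319.5),.094))
# probe axis: dark masks -> lines
def line(f,x,y,w,h,n):
    g=f["pixels"][y:y+h,x:x+w].max(2); m=(g<45 if n=='s' else g<75).astype(np.uint8)
    nn,l,st,c=cv2.connectedComponentsWithStats(m); i=1+st[1:,4].argmax()
    ys,xs=np.where(l==i); P=np.c_[xs+x,ys+y].astype(np.float32)
    vx,vy,x0,y0=cv2.fitLine(P,cv2.DIST_L2,0,.01,.01).ravel(); t=(P-[x0,y0])@[vx,vy]
    print(n,len(P),(vx,vy,x0,y0),t.min(),t.max()); d=np.array([vx,vy]);o=np.array([x0,y0])
    return o+d*t.min(),o+d*t.max()
ls=line(a,270,140,60,40,'s'); lt=line(b,192,195,30,80,'t'); print(ls,lt)
def plane(f,p,q):
    c,d1=ray(f,p);_,d2=ray(f,q);n=np.cross(d1,d2);n/=np.linalg.norm(n);return n,c@n
n1,d1=plane(a,*ls);n2,d2=plane(b,*lt); D=np.cross(n1,n2);D/=np.linalg.norm(D);D*=np.sign(D[2])
for z in(0.05,.1,.15):
    print(z,np.linalg.solve(np.array([n1,n2,[0,0,1]]),[d1,d2,z]))
print("dir",D,np.degrees(np.arcsin(D[2])),np.degrees(np.arctan2(D[1],D[0])))
# jar
for f,box in((a,(250,180,45,60)),(b,(240,205,45,50))):
    x,y,w,h=box;hsv=cv2.cvtColor(f["pixels"][y:y+h,x:x+w],cv2.COLOR_RGB2HSV)
    m=((hsv[...,1]>120)&(hsv[...,0]<20)).astype(np.uint8); nn,l,st,c=cv2.connectedComponentsWithStats(m);i=1+st[1:,4].argmax();print(st[i]+[x,y,0,0,0],c[i]+[x,y])
# predicted
E
```

```text
knobtop [ 0.53532573 -0.24701202  0.08850367] head [ 0.63095155 -0.23972107  0.09348788] [ 0.53475969 -0.24497199  0.094     ] [ 0.53736343 -0.24871536  0.094     ]
s 171 (np.float32(0.95340425), np.float32(-0.3016957), np.float32(302.01755), np.float32(155.88304)) -20.628578 16.059223
t 374 (np.float32(0.035777397), np.float32(-0.9993598), np.float32(205.36363), np.float32(232.05882)) -32.005295 26.17224
(array([282.35016, 162.1066 ], dtype=float32), array([317.3285 , 151.03804], dtype=float32)) (array([204.21857, 264.04364], dtype=float32), array([206.3    , 205.90334], dtype=float32))
0.05 [0.44916191 0.23885831 0.05      ]
0.1 [0.49017994 0.22998872 0.1       ]
0.15 [0.53119797 0.22111912 0.15      ]
dir [ 0.62836424 -0.13587526  0.76596103] 49.99256503608333 -12.201576408959642
[261 188  26  42 937] [273.74599787 208.40448239]
[250 215  25  29 514] [262.10700389 229.94357977]
```

```bash
cat >> h.py <<'E'
def rows(target,yaw=None,n=None,grip=1,s=None):
    """rows (tool axes, scaled) from measured pose to target, print in groups of 12"""
    s=s or bot.observe(); p=np.array(s["position"]);y=s["tool_rot"][2]
    dy=0 if yaw is None else yaw-y
    d=np.array(target)-p; n=n or int(np.ceil(max(np.linalg.norm(d)/.0295,abs(dy)/.0795,1)))
    out=[]
    for i in range(n):
        yy=y+dy*i/n; M=R.from_euler('xyz',[np.pi,0,yy]).as_matrix()
        sh=M.T@(d/n)/.03; out.append([round(float(v),2) for v in sh]+[round(-dy/n/.08,2),grip])
    for i in range(0,n,12): print(str(out[i:i+12]).replace(' ',''))
E
python3 - <<'E'
from h import *
a,b=load("scene"),load("top")
p0=np.array([0.49018,.22999,.1]);D=np.array([.62836,-.13588,.76596])
for f,u in((a,(317.3,151.0)),(b,(206.3,205.9)),(a,(282.35,162.1)),(b,(204.2,264.0))):
    c,d=ray(f,u);d/=np.linalg.norm(d); A=np.c_[D,-d];t=np.linalg.lstsq(A,c-p0,rcond=None)[0][0];print("along",t,p0+D*t)
print("jar mid",tri(a,(273.75,208.4),b,(262.1,229.95)))
for f,box in((a,(250,180,45,60)),(b,(240,205,45,50))):
  for p in([.458,.123],): pass
E
```

```text
along 0.08391203353904501 [0.54290697 0.21858803 0.16427326]
along 0.08395959261243346 [0.54293685 0.21858157 0.16430969]
along -0.09546016193496322 [0.43019665 0.24296113 0.02688133]
along -0.09044501078880993 [0.43334797 0.24227967 0.03072274]
jar mid [0.50638455 0.10858782 0.0399188 ]
```

```bash
python3 -c "
from h import *
rows([.5335,.2206,.225],2.93)"
```

```text
[[0.58,-0.66,0.01,np.float64(-0.98),1],[0.63,-0.61,0.01,np.float64(-0.98),1],[0.68,-0.56,0.01,np.float64(-0.98),1],[0.72,-0.5,0.01,np.float64(-0.98),1],[0.76,-0.45,0.01,np.float64(-0.98),1],[0.79,-0.39,0.01,np.float64(-0.98),1],[0.82,-0.32,0.01,np.float64(-0.98),1],[0.84,-0.26,0.01,np.float64(-0.98),1],[0.86,-0.19,0.01,np.float64(-0.98),1],[0.87,-0.12,0.01,np.float64(-0.98),1],[0.88,-0.06,0.01,np.float64(-0.98),1],[0.88,0.01,0.01,np.float64(-0.98),1]]
[[0.87,0.08,0.01,np.float64(-0.98),1],[0.87,0.15,0.01,np.float64(-0.98),1],[0.85,0.22,0.01,np.float64(-0.98),1],[0.83,0.28,0.01,np.float64(-0.98),1],[0.81,0.35,0.01,np.float64(-0.98),1],[0.78,0.41,0.01,np.float64(-0.98),1],[0.74,0.47,0.01,np.float64(-0.98),1],[0.7,0.53,0.01,np.float64(-0.98),1],[0.66,0.58,0.01,np.float64(-0.98),1],[0.61,0.63,0.01,np.float64(-0.98),1],[0.56,0.68,0.01,np.float64(-0.98),1],[0.51,0.72,0.01,np.float64(-0.98),1]]
[[0.45,0.75,0.01,np.float64(-0.98),1],[0.39,0.79,0.01,np.float64(-0.98),1],[0.33,0.82,0.01,np.float64(-0.98),1],[0.26,0.84,0.01,np.float64(-0.98),1],[0.2,0.86,0.01,np.float64(-0.98),1],[0.13,0.87,0.01,np.float64(-0.98),1],[0.06,0.88,0.01,np.float64(-0.98),1],[-0.01,0.88,0.01,np.float64(-0.98),1],[-0.08,0.88,0.01,np.float64(-0.98),1]]
```

Emit:
jog_arm:
  motion:
    - [0.58,-0.66,0,-1,1]
    - [0.63,-0.61,0,-1,1]
    - [0.68,-0.56,0,-1,1]
    - [0.72,-0.5,0,-1,1]
    - [0.76,-0.45,0,-1,1]
    - [0.79,-0.39,0,-1,1]
    - [0.82,-0.32,0,-1,1]
    - [0.84,-0.26,0,-1,1]
    - [0.86,-0.19,0,-1,1]
    - [0.87,-0.12,0,-1,1]
    - [0.88,-0.06,0,-1,1]
    - [0.88,0,0,-1,1]
  newtons: 20

```text
clock: 1.35
position: [0.3265, -0.2908, 0.2313]
tool_rot: [-3.142, 0.0, 1.311]
force: [-0.2, 0.7, -0.1]
grip_width: 0.0854
finger_force: 0.0
```

Emit:
jog_arm:
  motion:
    - [0.87,0.08,0,-1,1]
    - [0.87,0.15,0,-1,1]
    - [0.85,0.22,0,-1,1]
    - [0.83,0.28,0,-1,1]
    - [0.81,0.35,0,-1,1]
    - [0.78,0.41,0,-1,1]
    - [0.74,0.47,0,-1,1]
    - [0.7,0.53,0,-1,1]
    - [0.66,0.58,0,-1,1]
    - [0.61,0.63,0,-1,1]
    - [0.56,0.68,0,-1,1]
    - [0.51,0.72,0,-1,1]

```text
clock: 2.55
position: [0.4346, 0.0065, 0.2313]
tool_rot: [3.142, 0.0, 2.271]
force: [0.1, -0.4, 0.1]
grip_width: 0.0853
finger_force: 0.0
```

```bash
sed -i 's/round(-dy\/n\/.08,2)/round(float(-dy\/n\/.08),2)/' h.py; python3 -c "
from h import *
s=bot.observe();print(s['clock'],s['position'],s['tool_rot'],s['qpos'])
rows([.5335,.2206,.225],2.93)"
```

```text
2.55 [0.43455874 0.00651519 0.23133794] [3.14154448e+00 1.56748772e-04 2.27119159e+00] [ 0.45778652  0.28142364 -0.72355548  2.04697431  0.23803128  0.89513633
  0.30391074]
[[0.37,0.79,0.02,-0.92,1],[0.31,0.82,0.02,-0.92,1],[0.25,0.84,0.02,-0.92,1],[0.19,0.85,0.02,-0.92,1],[0.13,0.86,0.02,-0.92,1],[0.06,0.87,0.02,-0.92,1],[-0.0,0.87,0.02,-0.92,1],[-0.07,0.87,0.02,-0.92,1],[-0.13,0.86,0.02,-0.92,1]]
```

Emit:
jog_arm:
  motion:
    - [0.37,0.79,0.02,-0.92,1]
    - [0.31,0.82,0.02,-0.92,1]
    - [0.25,0.84,0.02,-0.92,1]
    - [0.19,0.85,0.02,-0.92,1]
    - [0.13,0.86,0.02,-0.92,1]
    - [0.06,0.87,0.02,-0.92,1]
    - [0,0.87,0.02,-0.92,1]
    - [-0.07,0.87,0.02,-0.92,1]
    - [-0.13,0.86,0.02,-0.92,1]
    - [0,0,0,0,1]

```text
clock: 3.55
position: [0.5339, 0.2221, 0.2256]
tool_rot: [3.14, -0.001, 2.936]
force: [-0.4, -0.9, 0.7]
grip_width: 0.0854
finger_force: 0.0
```

```bash
python3 -c "
from h import *
s=bot.observe();print(s['clock'],s['position'],s['tool_rot'],s['qpos'])
f=grab('wrist');im=f['pixels'].copy()
p0=np.array([0.49018,.22999,.1]);D=np.array([.62836,-.13588,.76596])
for t in(-.102,.048,.069,.083): 
  u=proj(f,p0+t*D);print(t,u);cv2.circle(im,tuple(int(v) for v in u),3,(0,255,0),1)
u=proj(f,[.506,.1086,.085]);print(u);cv2.circle(im,tuple(int(v) for v in u),3,(0,255,0),1)
cv2.imwrite('pics/w1.png',im[:,:,::-1])
rows([.5335,.2206,.137],2.93)"
```

```text
3.55 [0.53385604 0.22210475 0.22555776] [ 3.13961689e+00 -1.07778897e-03  2.93572584e+00] [ 0.07820301  0.56987103 -0.83494519  1.70351071  0.46825201  1.07979708
  0.46033736]
-0.102 [278.96615307  60.20820898]
0.048 [277.57027414 195.26725415]
0.069 [277.29701972 221.70613783]
0.083 [277.09949957 240.81731082]
[140.26687865 189.47934256]
[[0.0,0.0,0.98,0.01,1],[0.0,0.0,0.98,0.01,1],[0.0,0.0,0.98,0.01,1]]
```

View pics/w1.png

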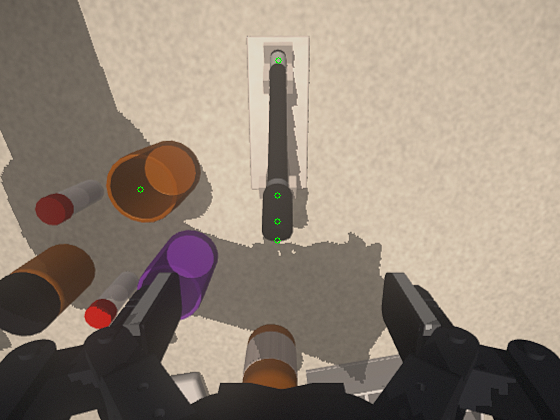

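The wrist view shows the predicted points landing on the probe: tip (279,60), head (277,222). The jar mouth is near (146,188), matching the estimate. Going down onto the head.

Emit:
jog_arm:
  motion:
    - [0.03,0,0.98,0,1]
    - [0,0,0.98,0,1]
    - [0,0,0.98,0,1]
    - [0,0,0,0,0.4]
    - [0,0,0,0,0]
    - [0,0,0,0,0]
    - [0,0,0,0,0]
    - [0,0,0,0,0]
    - [0,0,0,0,0]
    - [0,0,0,0,0]
  newtons: 20

```text
clock: 4.6
position: [0.5337, 0.2189, 0.1388]
tool_rot: [3.141, 0.002, 2.929]
force: [-0.2, -1.6, 8.8]
grip_width: 0.0192
finger_force: 22.1
```

Emit:
jog_arm:
  motion:
    - [0.19,0,-0.15,0,0]
    - [0.19,0,-0.14,0,0]
    - [0.2,0,-0.13,0,0]
    - [0.2,0,-0.13,0,0]
    - [0,0,0,0,0]

```text
clock: 5.1
position: [0.5101, 0.2241, 0.1552]
tool_rot: [3.141, 0.001, 2.93]
force: [4.8, -1.3, 5.0]
grip_width: 0.0192
finger_force: 22.8
```

```bash
python3 -c "
from h import *
s=bot.observe();print(s['clock'],s['position'],s['moment'])
for n in('wrist','scene'): grab(n)
w,a=load('wrist'),load('scene')
c=lambda im,x,y:cv2.resize(im[y:y+150,x:x+200],(400,300))
im=np.hstack([c(w['pixels'],180,20),c(a['pixels'],220,80)]);cv2.imwrite('pics/p2.png',im[:,:,::-1])"
```

```text
5.1 [0.51007659 0.22406295 0.15515657] [-0.26823401 -1.04040465  0.04092213]
```

View pics/p2.png

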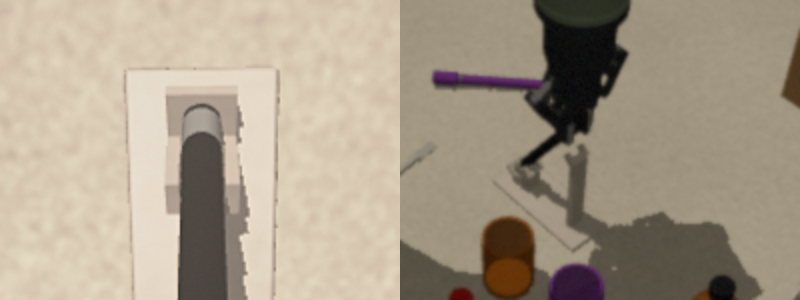

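Working: the tip stays at the toe plate (wrist crop 200,110) while the rod has steepened in the fingers. I'll continue the arc.

Emit:
jog_arm:
  motion:
    - [0.22,0,-0.12,0,0]
    - [0.22,0,-0.12,0,0]
    - [0.22,0,-0.1,0,0]
    - [0.23,0,-0.1,0,0]
    - [0.23,0,-0.08,0,0]
    - [0.24,0,-0.08,0,0]
    - [0.24,0,-0.06,0,0]
    - [0.24,0,-0.06,0,0]
    - [0,0,0,0,0]

```text
clock: 6.1
position: [0.4553, 0.2357, 0.176]
tool_rot: [-3.141, -0.0, 2.93]
force: [1.8, 0.1, 1.9]
grip_width: 0.0191
finger_force: 23.7
```

```bash
python3 -c "
from h import *
s=bot.observe();print(s['clock'],s['position'],s['force'],s['moment'])
for n in('wrist','scene'): grab(n)
w,a=load('wrist'),load('scene')
c=lambda im,x,y,w,h:cv2.resize(im[y:y+h,x:x+w],(400,300))
im=np.hstack([c(w['pixels'],140,0,280,210),c(a['pixels'],220,80,120,90)]);cv2.imwrite('pics/p3.png',im[:,:,::-1])"
```

```text
6.1 [0.45530877 0.23565846 0.17603248] [1.8207354  0.08076394 1.90370719] [-0.1376931  -0.73068661  0.03902358]
```

View pics/p3.png

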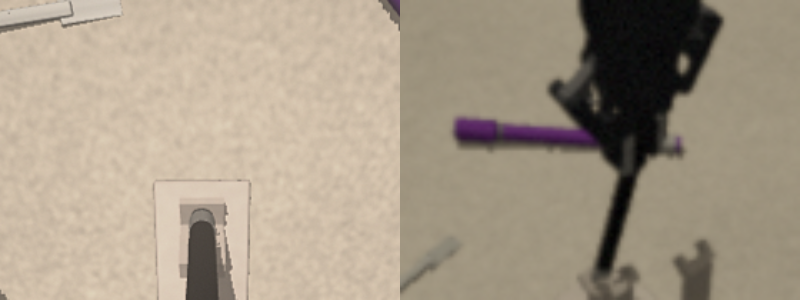

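Emit:
jog_arm:
  motion:
    - [0,0,-0.5,0,0]
    - [0,0,-0.9,0,0]
    - [0,0,-1,0,0]
    - [0,0,-1,0,0]
    - [0,0,-0.9,0,0]
    - [0,0,0,0,0]
    - [0,0,0,0,0]
  newtons: 40

```text
clock: 6.9
position: [0.4561, 0.2352, 0.3052]
tool_rot: [3.141, 0.0, 2.929]
force: [0.0, -0.7, -0.3]
grip_width: 0.0185
finger_force: 39.3
```

```bash
python3 -c "
from h import *
s=bot.observe();print(s['clock'],s['position'],s['force'],s['moment'],s['qpos'],s['grip_width'])
f=grab('wrist');im=f['pixels'].copy()
u=proj(f,[.506,.1086,.085]);print(u);cv2.circle(im,tuple(int(v) for v in u),3,(0,255,0),1)
P=np.array(s['position'])+[0,0,.019]
for el in(75,80,85,90):
  e=np.radians(el);D=np.array([.9774*np.cos(e),-.2114*np.cos(e),np.sin(e)]);u=proj(f,P-.171*D);print(el,u);cv2.circle(im,tuple(int(v) for v in u),2,(255,0,0),-1)
cv2.imwrite('pics/w4.png',im[:,:,::-1])"
```

```text
6.9 [0.45612008 0.23518369 0.305201  ] [ 0.00269943 -0.71858847 -0.34003503] [-0.01987525 -0.02888097  0.03647908] [ 0.11529908  0.3827927  -0.92627583  1.76354192  0.33153978  1.16139422
  0.44740207] 0.018535277734786755
[179.69661294 239.68047411]
75 [280.09322353 139.9164767 ]
80 [280.10964145 157.00821241]
85 [280.12158053 173.81643364]
90 [280.12937186 190.42921202]
```

View pics/w4.png

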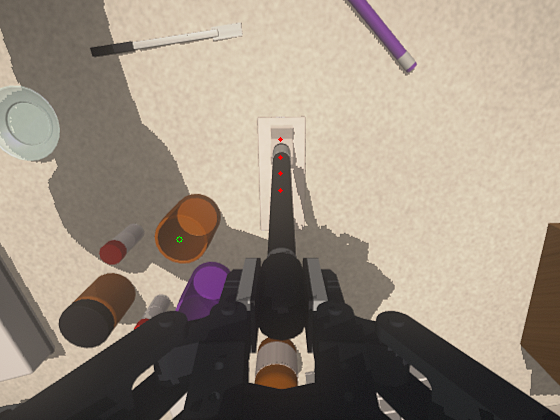

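The tip at (281,147) puts the rod at about 77.5° elevation. The green mark sits in the mouth of the amber jar at (180,239). Moving over the jar.

```bash
python3 -c "
from h import *
rows([.5334,.1027,.305],2.93,n=7)"
```

```text
[[-0.49,-0.54,-0.0,-0.0,1],[-0.49,-0.54,-0.0,-0.0,1],[-0.49,-0.54,-0.0,-0.0,1],[-0.49,-0.54,-0.0,-0.0,1],[-0.49,-0.54,-0.0,-0.0,1],[-0.49,-0.54,-0.0,-0.0,1],[-0.49,-0.54,-0.0,-0.0,1]]
```

Emit:
jog_arm:
  motion:
    - [-0.49,-0.54,0,0,0]
    - [-0.49,-0.54,0,0,0]
    - [-0.49,-0.54,0,0,0]
    - [-0.49,-0.54,0,0,0]
    - [-0.49,-0.54,0,0,0]
    - [-0.49,-0.54,0,0,0]
    - [-0.49,-0.54,0,0,0]
    - [0,0,0.8,0,0]
    - [0,0,0.8,0,0]
    - [0,0,0,0,0]

```text
clock: 7.95
position: [0.5313, 0.1021, 0.2536]
tool_rot: [-3.14, -0.006, 2.929]
force: [0.2, -0.6, -0.0]
grip_width: 0.0188
finger_force: 39.3
```

```bash
python3 -c "
from h import *
s=bot.observe();print(s['clock'],s['position'],s['tool_rot'])
f=grab('wrist');im=f['pixels'].copy();a=grab('scene')['pixels']
u=proj(f,[.506,.1086,.085]);print(u)
c=lambda im,x,y,w,h:cv2.resize(im[y:y+h,x:x+w],(400,300))
cv2.imwrite('pics/w5.png',np.hstack([c(im,180,80,200,150),c(a,220,150,120,90)])[:,:,::-1])"
```

```text
7.95 [0.53125917 0.10207228 0.25362064] [-3.13973381 -0.00552109  2.92943583]
[281.71179229 158.48950367]
```

View pics/w5.png

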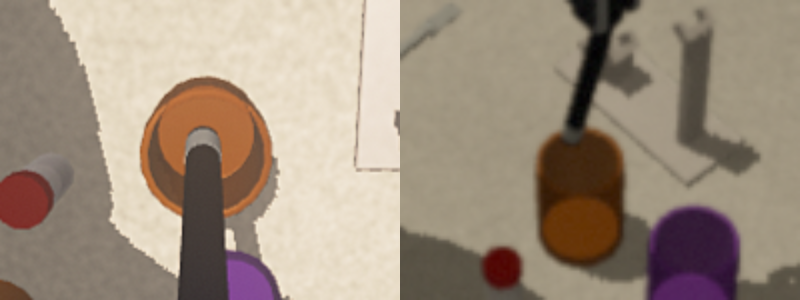

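The tip (wrist crop 203,140) is over the jar mouth. Lowering.

Emit:
jog_arm:
  motion:
    - [0,0,0.6,0,0]
    - [0,0,0.6,0,0]
    - [0,0,0.6,0,0]
    - [0,0,0.5,0,0]
    - [0,0,0.4,0,0]
    - [0,0,0.2,0,0]
    - [0,0,0,0,0]

```text
clock: 8.75
position: [0.5328, 0.1029, 0.1695]
tool_rot: [-3.141, -0.001, 2.929]
force: [-0.2, 0.0, -1.1]
grip_width: 0.0187
finger_force: 39.3
```

Emit:
jog_arm:
  motion:
    - [0,0,0.15,0,0]
    - [0,0,0.1,0,0]
    - [0,0,0,0,0]

```text
clock: 9.05
position: [0.5329, 0.1027, 0.1622]
tool_rot: [-3.141, -0.0, 2.929]
force: [0.4, -1.1, -0.4]
grip_width: 0.0189
finger_force: 39.3
```

Emit:
jog_arm:
  motion:
    - [0,0,0.1,0,0]
    - [0,0,0.06,0,0]
    - [0,0,0,0,0]

```text
clock: 9.35
position: [0.5338, 0.103, 0.1581]
tool_rot: [3.141, 0.002, 2.929]
force: [1.1, -0.5, 8.3]
grip_width: 0.0191
finger_force: 40.3
```

Emit:
jog_arm:
  motion:
    - [0,0,-0.04,0,0]
    - [0,0,0,0,0.3]
    - [0,0,0,0,0.4]
    - [0,0,0,0,0.6]
    - [0,0,0,0,0.8]
    - [0,0,0,0,0.8]
    - [0,0,0,0,0.8]
  newtons: 20

```text
clock: 10.05
position: [0.5329, 0.1028, 0.1587]
tool_rot: [3.142, -0.0, 2.929]
force: [0.4, 0.2, -0.3]
grip_width: 0.0684
finger_force: 0.0
```

Emit:
jog_arm:
  motion:
    - [0,0,-0.5,0,0.8]
    - [0,0,-0.9,0,0.8]
    - [0,0,-1,0,0.8]
    - [0,0,-0.6,0,0.8]
    - [0,0,0,0,0.8]

```text
clock: 10.55
position: [0.5339, 0.1033, 0.2521]
tool_rot: [3.14, 0.004, 2.929]
force: [-0.4, -0.1, -0.2]
grip_width: 0.0682
finger_force: 0.0
```

```bash
python3 -c "
from h import *
s=bot.observe();print(s['clock'],s['position'],s['qpos'])
f=grab('wrist');im=f['pixels'].copy();a=grab('scene')['pixels']
c=lambda im,x,y,w,h:cv2.resize(im[y:y+h,x:x+w],(400,300))
cv2.imwrite('pics/w6.png',np.hstack([c(im,120,40,320,240),c(a,200,130,160,120)])[:,:,::-1])
# knob plan
print('az',np.arctan2(-.247,.5355))
"
```

```text
10.55 [0.53388936 0.10334379 0.25205965] [ 0.31881346  0.47995322 -0.85310497  1.76452257  0.40704831  1.07929472
  0.68450062]
az -0.4321709069778221
```

View pics/w6.png

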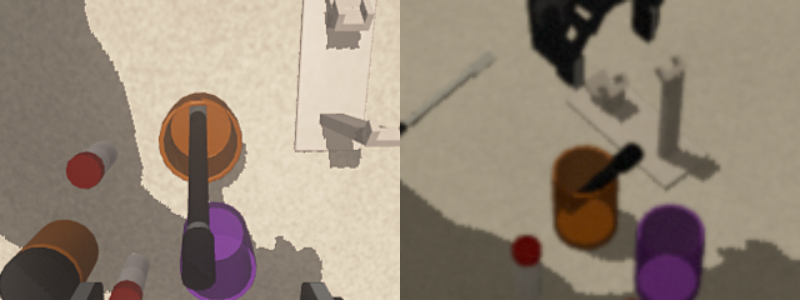

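The probe stands in the jar, its tip at the floor and the rod leaning on the rim (wrist crop 200,120 to 197,260). Now the knob.

```bash
python3 -c "
from h import *
rows([.536,-.247,.22],4.45,n=20,grip=.8)
"
```

```text
[[-0.13,-0.57,0.05,-0.95,0.8],[-0.08,-0.58,0.05,-0.95,0.8],[-0.04,-0.58,0.05,-0.95,0.8],[0.0,-0.58,0.05,-0.95,0.8],[0.05,-0.58,0.05,-0.95,0.8],[0.09,-0.58,0.05,-0.95,0.8],[0.14,-0.57,0.05,-0.95,0.8],[0.18,-0.55,0.05,-0.95,0.8],[0.22,-0.54,0.05,-0.95,0.8],[0.26,-0.52,0.05,-0.95,0.8],[0.3,-0.5,0.05,-0.95,0.8],[0.34,-0.48,0.05,-0.95,0.8]]
[[0.37,-0.45,0.05,-0.95,0.8],[0.4,-0.42,0.05,-0.95,0.8],[0.44,-0.39,0.05,-0.95,0.8],[0.46,-0.35,0.05,-0.95,0.8],[0.49,-0.32,0.05,-0.95,0.8],[0.51,-0.28,0.05,-0.95,0.8],[0.53,-0.24,0.05,-0.95,0.8],[0.55,-0.2,0.05,-0.95,0.8]]
```

Emit:
jog_arm:
  motion:
    - [-0.13,-0.57,0.05,-0.95,0.8]
    - [-0.08,-0.58,0.05,-0.95,0.8]
    - [-0.04,-0.58,0.05,-0.95,0.8]
    - [0,-0.58,0.05,-0.95,0.8]
    - [0.05,-0.58,0.05,-0.95,0.8]
    - [0.09,-0.58,0.05,-0.95,0.8]
    - [0.14,-0.57,0.05,-0.95,0.8]
    - [0.18,-0.55,0.05,-0.95,0.8]
    - [0.22,-0.54,0.05,-0.95,0.8]
    - [0.26,-0.52,0.05,-0.95,0.8]
    - [0.3,-0.5,0.05,-0.95,0.8]
    - [0.34,-0.48,0.05,-0.95,0.8]

```text
clock: 11.85
position: [0.5341, -0.1079, 0.2301]
tool_rot: [3.141, -0.001, -2.439]
force: [0.4, -0.1, -0.7]
grip_width: 0.0685
finger_force: 0.0
```

Emit:
jog_arm:
  motion:
    - [0.37,-0.45,0.05,-0.95,0.8]
    - [0.4,-0.42,0.05,-0.95,0.8]
    - [0.44,-0.39,0.05,-0.95,0.8]
    - [0.46,-0.35,0.05,-0.95,0.8]
    - [0.49,-0.32,0.05,-0.95,0.8]
    - [0.51,-0.28,0.05,-0.95,0.8]
    - [0.53,-0.24,0.05,-0.95,0.8]
    - [0.55,-0.2,0.05,-0.95,0.8]
    - [0,0,0,0,0.8]
    - [0,0,0,0,0.8]

```text
clock: 12.85
position: [0.5354, -0.2448, 0.2172]
tool_rot: [3.138, 0.003, -1.84]
force: [-0.2, 1.0, -0.1]
grip_width: 0.0684
finger_force: 0.0
```

```bash
python3 -c "
from h import *
s=bot.observe();print(s['clock'],s['position'],s['tool_rot'],s['qpos'],s['moment'])
f=grab('wrist');im=f['pixels'].copy()
for z in(.06,.094):
  u=proj(f,[.5355,-.247,z]);print(u)
cv2.circle(im,tuple(int(v) for v in u),3,(0,255,0),1)
u=proj(f,[.631,-.2397,.096]);print('head',u)
cv2.imwrite('pics/w7.png',im[:,:,::-1])
"
```

```text
12.85 [ 0.53537229 -0.24481905  0.2172307 ] [ 3.13820372e+00  2.86135484e-03 -1.84010304e+00] [ 1.12119913  0.83735436 -1.32791642  1.6703011   0.83399392  1.32507702
  2.51299737] [-0.02766063 -0.05140258  0.00774581]
[279.74375481 185.1218706 ]
[279.69274944 195.7028152 ]
head [168.98843921 234.79049834]
```

View pics/w7.png

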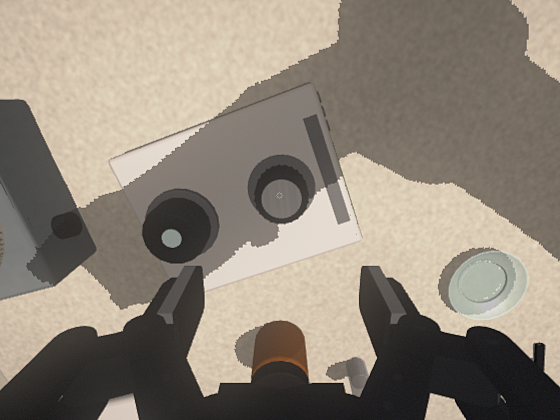

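The knob's top centre is at (280,197), where predicted, and the collar is clear of the finger line. Joint 7 is at its upper end, and clockwise turns move it away from that. Lowering and gripping.

Emit:
jog_arm:
  motion:
    - [0.07,0,0.8,0,0.66]
    - [0,0,0.9,0,0.66]
    - [0,0,0.9,0,0.66]
    - [0,0,0.9,0,0.66]
    - [0,0,0.9,0,0.66]
    - [0,0,0.6,0,0.66]
    - [0,0,0,0,0.66]

```text
clock: 13.6
position: [0.5344, -0.2471, 0.0675]
tool_rot: [3.138, -0.002, -1.838]
force: [-0.8, 0.1, 0.5]
grip_width: 0.0564
finger_force: 0.0
```

```bash
cat > st.py <<'E'
from h import *
s=bot.observe();print(round(s['clock'],2),np.round(s['position'],4),'yaw',round(s['tool_rot'][2],3),np.round(s['force'],1),'mom',np.round(s['moment'],3),s['grip_width'],np.round(s['qpos'],2))
E
python3 st.py
```

```text
13.6 [ 0.5344 -0.2471  0.0675] yaw -1.838 [-0.8  0.1  0.5] mom [ 0.003 -0.029  0.012] 0.0563871795317516 [ 1.06  1.   -1.17  1.78  1.04  1.13  2.39]
```

Emit:
jog_arm:
  motion:
    - [0,-0.04,0.03,0,0.4]
    - [0,0,0,0,0]
    - [0,0,0,0,0]
    - [0,0,0,0,0]
    - [0,0,0,0,0]
  newtons: 30

```text
clock: 14.1
position: [0.535, -0.2472, 0.0689]
tool_rot: [3.138, -0.001, -1.838]
force: [-15.3, 5.7, 8.4]
grip_width: 0.0414
finger_force: 31.7
```

```bash
python3 st.py
```

```text
14.1 [ 0.535  -0.2472  0.0689] yaw -1.838 [-15.3   5.7   8.4] mom [1.169 3.058 0.108] 0.041374561464850856 [ 1.06  1.   -1.18  1.77  1.04  1.14  2.39]
```

Emit:
jog_arm:
  motion:
    - [0,0.05,-0.03,0,0]
    - [0,0,0,0,0]

```text
clock: 14.3
position: [0.5347, -0.2471, 0.0692]
tool_rot: [3.14, -0.0, -1.838]
force: [-3.9, 3.8, -3.4]
grip_width: 0.0405
finger_force: 34.6
```

```bash
python3 st.py
```

```text
14.3 [ 0.5347 -0.2471  0.0692] yaw -1.838 [-3.9  3.8 -3.4] mom [0.891 0.844 0.029] 0.040512905228626724 [ 1.06  1.   -1.18  1.78  1.04  1.13  2.39]
```

Emit:
jog_arm:
  motion:
    - [0,0,0,1,0]
    - [0,0,0,1,0]
    - [0,0,0,1,0]
    - [0,0,0,1,0]
    - [0,0,0,1,0]
    - [0,0,0,1,0]
    - [0,0,0,0,0]

```text
clock: 15.0
position: [0.5341, -0.2468, 0.0692]
tool_rot: [3.139, -0.002, -2.321]
force: [-10.5, 6.0, 0.8]
grip_width: 0.0406
finger_force: 35.0
```

```bash
python3 st.py
```

```text
15.0 [ 0.5341 -0.2468  0.0692] yaw -2.321 [-10.5   6.    0.8] mom [1.307 2.103 0.078] 0.040578844953677654 [ 1.03  0.96 -1.11  1.78  0.98  1.08  1.94]
```

Emit:
jog_arm:
  motion:
    - [0,0,0,1,0]
    - [0,0,0,1,0]
    - [0,0,0,1,0]
    - [0,0,0,1,0]
    - [0,0,0,1,0]
    - [0,0,0,1,0]
    - [0,0,0,0.5,0]
    - [0,0,0,0,0]

```text
clock: 15.8
position: [0.5337, -0.2461, 0.0691]
tool_rot: [3.14, -0.003, -2.839]
force: [-13.8, 10.1, 4.9]
grip_width: 0.0407
finger_force: 35.3
```

```bash
python3 st.py
```

```text
15.8 [ 0.5337 -0.2461  0.0691] yaw -2.839 [-13.8  10.1   4.9] mom [1.991 2.944 0.052] 0.04074329014681861 [ 0.99  0.91 -1.02  1.78  0.91  1.01  1.47]
```

Emit:
jog_arm:
  motion:
    - [0.02,0.04,0,1,0]
    - [0,0,0,1,0]
    - [0,0,0,1,0]
    - [0,0,0,0,0]

```text
clock: 16.2
position: [0.5335, -0.2456, 0.0692]
tool_rot: [3.141, -0.002, -3.081]
force: [-6.5, 5.8, -0.1]
grip_width: 0.0408
finger_force: 34.8
```

```bash
python3 st.py
```

```text
16.2 [ 0.5335 -0.2456  0.0692] yaw -3.081 [-6.5  5.8 -0.1] mom [ 1.207  1.606 -0.064] 0.04081923320344629 [ 0.96  0.89 -0.98  1.78  0.88  0.98  1.25]
```

Emit:
jog_arm:
  motion:
    - [0,0,0,1,0]
    - [0,0,0,1,0]
    - [0,0,0,1,0]
    - [0,0,0,0,0]

```text
clock: 16.6
position: [0.5345, -0.2454, 0.0694]
tool_rot: [3.141, -0.0, 2.963]
force: [-1.2, 5.4, -4.5]
grip_width: 0.0409
finger_force: 34.3
```

```bash
python3 st.py
```

```text
16.6 [ 0.5345 -0.2454  0.0694] yaw 2.963 [-1.2  5.4 -4.5] mom [1.282 0.059 0.029] 0.04094694526580514 [ 0.94  0.86 -0.93  1.78  0.85  0.95  1.03]
```

Emit:
jog_arm:
  motion:
    - [0,0,0,1,0]
    - [0,0,0,1,0]
    - [0,0,0,1,0]
    - [0,0,0,0,0]

```text
clock: 17.0
position: [0.5349, -0.2455, 0.0696]
tool_rot: [3.141, 0.001, 2.724]
force: [0.4, 6.0, -0.7]
grip_width: 0.041
finger_force: 34.4
```

```bash
python3 st.py
```

```text
17.0 [ 0.5349 -0.2455  0.0696] yaw 2.724 [ 0.4  6.  -0.7] mom [ 1.233 -0.077  0.099] 0.04103446737529013 [ 0.91  0.84 -0.88  1.79  0.81  0.92  0.82]
```

Emit:
jog_arm:
  motion:
    - [0,0,0,1,0]
    - [0,0,0,1,0]
    - [0,0,0,0,0]

```text
clock: 17.3
position: [0.5352, -0.2456, 0.0696]
tool_rot: [3.141, 0.001, 2.565]
force: [3.7, 5.5, -3.4]
grip_width: 0.0409
finger_force: 34.2
```

```bash
python3 st.py
```

```text
17.3 [ 0.5352 -0.2456  0.0696] yaw 2.565 [ 3.7  5.5 -3.4] mom [ 1.011 -0.759  0.036] 0.04088444408314102 [ 0.89  0.83 -0.85  1.79  0.78  0.9   0.68]
```

Emit:
jog_arm:
  motion:
    - [0,0,0,1,0]
    - [0,0,0,1,0]
    - [0,0,0,1,0]
    - [0,0,0,1,0]
    - [0,0,0,0.5,0]
    - [0,0,0,0,0]

```text
clock: 17.9
position: [0.5352, -0.2457, 0.0696]
tool_rot: [3.141, 0.001, 2.207]
force: [2.4, 6.1, -0.2]
grip_width: 0.0405
finger_force: 34.5
```

```bash
python3 st.py
```

```text
17.9 [ 0.5352 -0.2457  0.0696] yaw 2.207 [ 2.4  6.1 -0.2] mom [ 1.036 -0.569  0.494] 0.040461274028633 [ 0.85  0.8  -0.78  1.79  0.72  0.86  0.37]
```

Emit:
jog_arm:
  motion:
    - [0,0,0,1,0]
    - [0,0,0,1,0]
    - [0,0,0,0,0]

```text
clock: 18.2
position: [0.5354, -0.2463, 0.0696]
tool_rot: [3.14, 0.001, 2.045]
force: [4.8, 2.1, 1.2]
grip_width: 0.0406
finger_force: 34.6
```

```bash
python3 st.py
```

```text
18.2 [ 0.5354 -0.2463  0.0696] yaw 2.045 [4.8 2.1 1.2] mom [ 0.395 -1.13   0.086] 0.040612635299891495 [ 0.83  0.79 -0.74  1.79  0.69  0.84  0.23]
```

Emit:
jog_arm:
  motion:
    - [0,0,0,1,0]
    - [0,0,0,0,0]

```text
clock: 18.4
position: [0.5354, -0.2464, 0.0696]
tool_rot: [3.14, 0.001, 1.966]
force: [4.6, 1.2, 2.4]
grip_width: 0.0408
finger_force: 34.8
```

```bash
python3 st.py
```

```text
18.4 [ 0.5354 -0.2464  0.0696] yaw 1.966 [4.6 1.2 2.4] mom [ 0.39  -1.209  0.064] 0.040824420386619514 [ 0.82  0.78 -0.72  1.79  0.68  0.84  0.16]
```

Emit:
jog_arm:
  motion:
    - [0,0,0,0.6,0]
    - [0,0,0,0,0]

```text
clock: 18.6
position: [0.5351, -0.2458, 0.0695]
tool_rot: [3.14, 0.0, 1.92]
force: [3.3, 5.4, 2.7]
grip_width: 0.0408
finger_force: 34.8
```

```bash
python3 st.py
```

```text
18.6 [ 0.5351 -0.2458  0.0695] yaw 1.92 [3.3 5.4 2.7] mom [ 1.067 -0.604  0.277] 0.040772471343133596 [ 0.81  0.78 -0.71  1.79  0.67  0.83  0.12]
```

A moment of 0.49 N m at 128° against the detents' 0.1 N m means the stop has been felt, and the fingers then slipped over the flutes. I'll let go so the knob drops into click zero, regrip firmer, and confirm the stop within about 10°.

Emit:
jog_arm:
  motion:
    - [0,0,0,0,0.62]
    - [0,0,0,0,0.62]
    - [0,0,0,0,0.62]
    - [0,0,0,0,0]
    - [0,0,0,0,0]
    - [0,0,0,0,0]
    - [0,0,0,0,0]
    - [0,0,0,0,0]
  newtons: 50

```text
clock: 19.4
position: [0.5352, -0.2462, 0.0692]
tool_rot: [3.14, 0.0, 1.918]
force: [4.7, 1.1, 6.6]
grip_width: 0.0405
finger_force: 50.2
```

```bash
python3 st.py
```

```text
19.4 [ 0.5352 -0.2462  0.0692] yaw 1.918 [4.7 1.1 6.6] mom [ 0.36  -0.918  0.005] 0.04051751030699909 [ 0.81  0.78 -0.71  1.79  0.67  0.83  0.12]
```

Emit:
jog_arm:
  motion:
    - [0,0,0,0.6,0]
    - [0,0,0,0.4,0]
    - [0,0,0,0,0]

```text
clock: 19.7
position: [0.5352, -0.2462, 0.0692]
tool_rot: [3.14, 0.001, 1.837]
force: [3.5, 0.4, 7.8]
grip_width: 0.0405
finger_force: 50.3
```

```bash
python3 st.py
```

```text
19.7 [ 0.5352 -0.2462  0.0692] yaw 1.837 [3.5 0.4 7.8] mom [ 0.213 -0.787  0.61 ] 0.04048818518357507 [ 0.8   0.77 -0.69  1.79  0.65  0.82  0.05]
```

Emit:
jog_arm:
  motion:
    - [0,0,0,0.6,0]
    - [0,0,0,0,0]

```text
clock: 19.9
position: [0.535, -0.2454, 0.0692]
tool_rot: [3.141, -0.0, 1.79]
force: [2.6, 4.7, 9.4]
grip_width: 0.0402
finger_force: 50.5
```

```bash
python3 st.py
```

```text
19.9 [ 0.535  -0.2454  0.0692] yaw 1.79 [2.6 4.7 9.4] mom [ 1.074 -0.463  1.148] 0.04024339101093345 [ 0.79  0.77 -0.68  1.79  0.64  0.82  0.01]
```

The stop is confirmed at 0.6 then 1.1 N m within 7°. Release into click zero, regrip, then turn 120° anticlockwise (negative turns), checking the moment on the way.

Emit:
jog_arm:
  motion:
    - [0,0,0,0,0.62]
    - [0,0,0,0,0.62]
    - [0,0,0,0,0.62]
    - [0,0,0,0,0.62]
    - [0,0,0,0,0]
    - [0,0,0,0,0]
    - [0,0,0,0,0]
    - [0,0,0,0,0]
    - [0,0,0,0,0]

```text
clock: 20.8
position: [0.5351, -0.2463, 0.0691]
tool_rot: [3.14, 0.0, 1.789]
force: [4.7, 1.9, 5.9]
grip_width: 0.0403
finger_force: 50.5
```

```bash
python3 st.py
```

```text
20.8 [ 0.5351 -0.2463  0.0691] yaw 1.789 [4.7 1.9 5.9] mom [ 0.197 -1.039 -0.018] 0.040263277662858324 [ 0.79  0.77 -0.68  1.79  0.64  0.82  0.01]
```

Emit:
jog_arm:
  motion:
    - [0,0,0,-0.5,0]
    - [0,0,0,-0.5,0]
    - [0,0,0,-0.5,0]
    - [0,0,0,0,0]

```text
clock: 21.2
position: [0.5352, -0.2462, 0.0691]
tool_rot: [3.14, 0.0, 1.911]
force: [5.5, 2.3, 6.0]
grip_width: 0.0403
finger_force: 50.6
```

```bash
python3 st.py
```

```text
21.2 [ 0.5352 -0.2462  0.0691] yaw 1.911 [5.5 2.3 6. ] mom [ 0.301 -1.128 -0.005] 0.04031948315579364 [ 0.81  0.78 -0.71  1.79  0.67  0.83  0.11]
```

Emit:
jog_arm:
  motion:
    - [0,0,0,-1,0]
    - [0,0,0,-1,0]
    - [0,0,0,-1,0]
    - [0,0,0,0,0]

```text
clock: 21.6
position: [0.5354, -0.2461, 0.0691]
tool_rot: [3.14, 0.001, 2.152]
force: [8.2, 2.2, 2.9]
grip_width: 0.0408
finger_force: 50.5
```

```bash
python3 st.py
```

```text
21.6 [ 0.5354 -0.2461  0.0691] yaw 2.152 [8.2 2.2 2.9] mom [ 0.197 -1.4    0.023] 0.040800179559192296 [ 0.84  0.8  -0.76  1.79  0.71  0.86  0.32]
```

Emit:
jog_arm:
  motion:
    - [0,0,0,-0.9,0]
    - [0,0,0,0,0]

```text
clock: 21.8
position: [0.5355, -0.2461, 0.0691]
tool_rot: [3.14, 0.001, 2.224]
force: [7.4, 0.6, 4.6]
grip_width: 0.0409
finger_force: 50.6
```

```bash
python3 st.py
```

```text
21.8 [ 0.5355 -0.2461  0.0691] yaw 2.224 [7.4 0.6 4.6] mom [ 0.261 -1.499  0.123] 0.04092527078584243 [ 0.85  0.8  -0.78  1.79  0.73  0.86  0.38]
```

Emit:
jog_arm:
  motion:
    - [0,0,0,-0.9,0]
    - [0,0,0,0,0]

```text
clock: 22.0
position: [0.5355, -0.2461, 0.0691]
tool_rot: [3.14, 0.001, 2.296]
force: [6.1, 1.1, 4.5]
grip_width: 0.0403
finger_force: 51.1
```

```bash
python3 st.py
```

```text
22.0 [ 0.5355 -0.2461  0.0691] yaw 2.296 [6.1 1.1 4.5] mom [ 0.337 -1.491  0.053] 0.04028424700550855 [ 0.86  0.81 -0.8   1.79  0.74  0.87  0.44]
```

Emit:
jog_arm:
  motion:
    - [0,0,0,-0.9,0]
    - [0,0,0,0,0]

```text
clock: 22.2
position: [0.5355, -0.246, 0.0691]
tool_rot: [3.14, 0.001, 2.368]
force: [8.5, 1.9, 3.8]
grip_width: 0.0407
finger_force: 51.0
```

```bash
python3 st.py
```

```text
22.2 [ 0.5355 -0.246   0.0691] yaw 2.368 [8.5 1.9 3.8] mom [ 0.396 -1.67  -0.103] 0.040652423511670296 [ 0.87  0.81 -0.81  1.79  0.75  0.88  0.51]
```

Emit:
jog_arm:
  motion:
    - [0,0,0,-0.9,0]
    - [0,0,0,0,0]

```text
clock: 22.4
position: [0.5356, -0.246, 0.0691]
tool_rot: [3.14, 0.001, 2.44]
force: [7.1, 0.9, 4.6]
grip_width: 0.0403
finger_force: 51.1
```

```bash
python3 st.py
```

```text
22.4 [ 0.5356 -0.246   0.0691] yaw 2.44 [7.1 0.9 4.6] mom [ 0.44  -1.623 -0.   ] 0.04026742998349173 [ 0.88  0.82 -0.83  1.79  0.76  0.89  0.57]
```

Emit:
jog_arm:
  motion:
    - [0,0,0,-0.9,0]
    - [0,0,0,0,0]

```text
clock: 22.6
position: [0.5357, -0.2459, 0.0691]
tool_rot: [3.14, 0.001, 2.512]
force: [8.8, 1.4, 3.6]
grip_width: 0.0406
finger_force: 51.1
```

```bash
python3 st.py
```

```text
22.6 [ 0.5357 -0.2459  0.0691] yaw 2.512 [8.8 1.4 3.6] mom [ 0.393 -1.641  0.014] 0.040589009481264364 [ 0.89  0.83 -0.84  1.79  0.78  0.9   0.63]
```

Emit:
jog_arm:
  motion:
    - [0,0,0,-0.9,0]
    - [0,0,0,0,0]

```text
clock: 22.8
position: [0.5357, -0.2458, 0.0691]
tool_rot: [3.14, 0.002, 2.584]
force: [7.8, 2.7, 5.3]
grip_width: 0.0407
finger_force: 51.3
```

```bash
python3 st.py
```

```text
22.8 [ 0.5357 -0.2458  0.0691] yaw 2.584 [7.8 2.7 5.3] mom [ 0.679 -1.754  0.024] 0.04071595880901241 [ 0.9   0.83 -0.86  1.79  0.79  0.9   0.69]
```

The trace shows a click at about 30° (+0.12 before it, −0.10 after), with no slip. Continuing.

Emit:
jog_arm:
  motion:
    - [0,0,0,-1,0]
    - [0,0,0,-1,0]
    - [0,0,0,0,0]

```text
clock: 23.1
position: [0.5357, -0.2458, 0.0691]
tool_rot: [3.14, 0.002, 2.745]
force: [8.6, 2.8, 4.1]
grip_width: 0.0405
finger_force: 51.3
```

```bash
python3 st.py
```

```text
23.1 [ 0.5357 -0.2458  0.0691] yaw 2.745 [8.6 2.8 4.1] mom [ 0.714 -1.95   0.073] 0.04050421010944159 [ 0.92  0.85 -0.89  1.78  0.82  0.92  0.84]
```

Emit:
jog_arm:
  motion:
    - [0,0,0,-1,0]
    - [0,0,0,-0.9,0]
    - [0,0,0,0,0]

```text
clock: 23.4
position: [0.5358, -0.2456, 0.0691]
tool_rot: [3.14, 0.002, 2.896]
force: [9.4, 3.9, 3.3]
grip_width: 0.0406
finger_force: 51.4
```

```bash
python3 st.py
```

```text
23.4 [ 0.5358 -0.2456  0.0691] yaw 2.896 [9.4 3.9 3.3] mom [ 0.849 -1.858  0.028] 0.04058833500250364 [ 0.93  0.86 -0.92  1.78  0.84  0.94  0.97]
```

Emit:
jog_arm:
  motion:
    - [0,0,0,-1,0]
    - [0,0,0,-1,0]
    - [0,0,0,-1,0]
    - [0,0,0,-1,0]
    - [0,0,0,-0.5,0]
    - [0,0,0,0,0]

```text
clock: 24.0
position: [0.5358, -0.2453, 0.0691]
tool_rot: [3.14, 0.003, -3.028]
force: [10.3, 5.3, 3.8]
grip_width: 0.0405
finger_force: 51.4
```

```bash
python3 st.py
```

```text
24.0 [ 0.5358 -0.2453  0.0691] yaw -3.028 [10.3  5.3  3.8] mom [ 1.162 -1.974  0.155] 0.04049877107123121 [ 0.97  0.89 -0.99  1.78  0.89  0.99  1.29]
```

Emit:
jog_arm:
  motion:
    - [0,0,0,-1,0]
    - [0,0,0,-0.9,0]
    - [0,0,0,0,0]

```text
clock: 24.3
position: [0.5358, -0.2452, 0.0691]
tool_rot: [3.14, 0.003, -2.875]
force: [9.4, 6.3, 3.8]
grip_width: 0.0401
finger_force: 51.5
```

```bash
python3 st.py
```

```text
24.3 [ 0.5358 -0.2452  0.0691] yaw -2.875 [9.4 6.3 3.8] mom [ 1.147 -1.908 -0.057] 0.040139652993107365 [ 0.98  0.91 -1.02  1.78  0.91  1.01  1.43]
```

Clicks show at 60° and 90° as well. Now at 92.8°, so six full rows to reach 120°.

Emit:
jog_arm:
  motion:
    - [0,0,0,-1,0]
    - [0,0,0,-1,0]
    - [0,0,0,-1,0]
    - [0,0,0,-1,0]
    - [0,0,0,-1,0]
    - [0,0,0,-1,0]
    - [0,0,0,0,0]

```text
clock: 25.0
position: [0.5356, -0.2449, 0.0691]
tool_rot: [3.141, 0.003, -2.394]
force: [7.5, 7.0, 3.5]
grip_width: 0.0402
finger_force: 51.8
```

```bash
python3 st.py
```

```text
25.0 [ 0.5356 -0.2449  0.0691] yaw -2.394 [7.5 7.  3.5] mom [ 1.658 -1.816 -0.128] 0.040193816343889924 [ 1.02  0.95 -1.1   1.78  0.98  1.07  1.87]
```

Emit:
jog_arm:
  motion:
    - [0,0,0,0,0.65]
    - [0,0,0,0,0.65]
    - [0,0,0,0,0.65]
    - [0,0,0,0,0.65]
    - [0,0,-0.5,0,0.65]
    - [0,0,-1,0,0.65]
    - [0,0,-1,0,0.65]
    - [0,0,-1,0,0.65]
    - [0,0,-1,0,0.65]
    - [0,0,0,0,0.65]

```text
clock: 26.0
position: [0.5355, -0.2463, 0.208]
tool_rot: [-3.138, 0.001, -2.398]
force: [-0.4, 1.1, -1.0]
grip_width: 0.0556
finger_force: 0.0
```

```bash
python3 - <<'E'
from h import *
exec(open('st.py').read())
a=grab('scene')
d=lambda p:[round(float(v),4) for v in p]
im=a['pixels'];hsv=cv2.cvtColor(im[180:240,250:295],cv2.COLOR_RGB2HSV);m=((hsv[...,1]>120)&(hsv[...,0]<20)).astype(np.uint8)
n,l,st,c=cv2.connectedComponentsWithStats(m);i=1+st[1:,4].argmax();print(st[i]+[250,180,0,0,0],c[i]+[250,180])
E
```

```text
26.0 [ 0.5355 -0.2463  0.208 ] yaw -2.398 [-0.4  1.1 -1. ] mom [ 0.01  -0.011  0.001] 0.05560872745673907 [ 1.09  0.79 -1.24  1.69  0.79  1.25  1.99]
[261 188  26  42 882] [273.3537415 208.9047619]
```

The hand is clear and the jar hasn't moved. Handing in.

```bash
python3 -c "
from workcell import bot
print(bot.job_done())"
```

```text
the job is handed in; nothing more can be done
None
```

The job is handed in at 26 s on the clock: the probe stands tip down in the open amber jar, leaning on its rim; the knob was wound clockwise to its stop, let go into click zero, turned back 120° (four clicks) and released.

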